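# Offer up the lid of a two-lidded rice pot for wadding

## Robot

A 6-joint arm with a two-finger parallel gripper is mounted at the origin on the work surface. World frame = base frame: x ahead of the robot, y to its left, z up, the work surface at z = 0. Lengths are in mm, angles in rad, forces in N, time in s.
With the tool pointing down it reaches from about 350 to 775 mm from the base axis. Payload 7.3 kg.
Tool frame: the origin (TCP) lies at the very end of the fingers, on their centre line; the grasp point (between the pads) lies bot.grip_point_offset behind it (bot.grip_point_offset is the distance from the TCP to the grasp point, in mm); z points along the fingers, y is the line along which they close (so a half turn about z gives the same grasp; the last joint's range is limited). The gripper opens to 92 mm and grips with 3 to 60 N. Pads are 19 mm wide; open, the fingers measure 130 mm over their backs; the gripper's body (75 mm by 190 mm) begins 47 mm behind the grasp point.
Start: joints at [1.106, 0.342, 1.524, -0, 1.275, -0.146], TCP at [164.535, 498.571, 226.741] pointing down, gripper open.
Joint ranges: [-2.53, 2.53], [-0.77, 2.02], [0.04, 2.7], [-1, 4.14], [0.28, 2.66], [-3.11, 3.11]. Speed limits (rad/s): [2.57, 2.57, 3.14, 3.14, 3.14, 3.14].

## Interface

Orientations are given as [roll, pitch, yaw] about the fixed x, y, z axes, in that order (R = Rz(yaw) Ry(pitch) Rx(roll)).
In Python, from plant import bot gives the robot as it stands. The module is installed in compiled form; this text tells all that it offers.
- The arm moves only by the tool carry_out, never from a script. Its argument "plan" is a list of rows, each an object of numbers: "tx", "ty", "tz": the shift along the world's x, y, z in mm; "rx", "ry", "rz": the turn, a rotation vector about the world's x, y, z in rad. A call has 1 to 12 rows; each row shifts and turns the commanded pose from where the row before left it; what a row does not reach is not made up. A row lasts 1/10 s, in which the tool goes at most 50 mm and 8.59 degrees, less where a joint would pass 70% of its speed; a pose out of reach is approached as far as the arm can. A call with a gripper value outside its range is refused whole. "gripper" is the closure, from 0 (fully open) to 1 (shut), set as the call begins (left out, the last holds). The fingers move at their own pace and stop on an object; the grip force is fixed at half the most. Time passes only in rows, so rows that do not move let the fingers close. It gives the time, the measured TCP pose, the force, the opening and the grip force at its end, in the units of the state.
- bot.get_obs(): the state, without advancing time (a new reading comes with each control period).
- bot.capture(name): name is "scene" or "side" or "wrist"; returns the picture (420x560x3 uint8, red, green, blue); there is no depth.
- bot.camera_model(name): a dict with "camera_matrix" (3x3 intrinsics, pixels), "R" (3x3) and "t" (3): a world point X has camera coordinates R X + t. Camera axes: x right, y down, z forward; pixel columns grow to the right and rows downward; lengths in mm; the calibration is good to about 2 mm. A picture is of the moment at which its call begins: read the wrist's pose just before it. camera_model takes no time and is no camera call; for the wrist camera it gives the pose at the moment of the call.
- bot.close_job(): hands the job in; it is judged then, once.
The state is a dict: "time": time; "joint_positions": joint angles; "dq": joint speeds; "tau": joint torques, N m; "tool_pos": TCP position; "tcp_rot": TCP orientation; "contact_force": force on the tool from outside, world axes, zero at the start; "moment": the same for the moment, N m; "grip_width": finger opening in mm; "finger_force": force on a finger pad.
Only numpy, scipy, OpenCV 4.12 (cv2) and the standard library are available. Lean on these libraries where they do the work, as an engineer would, in place of code of your own. Each camera call takes 0.05 s, during which the arm holds its last target. There are 200 camera calls.

## Task

Get the little rice pot ready for its wads: lower the flat inner lid gently into the pot, knob up, so that it sits level on its ledge, and let go of it. Then carry the domed outer lid across, clear of the props and mug, and hold it level and centred over the pot, about a centimetre above the rim, with its bar handle in line with the pot's two lugs, never letting it touch the pot or the inner lid. Finish while still holding the lid there, so that I can set the wads underneath, and leave the pot and everything else on the bench where they are.

Things in the scene. Friction and masses are not known exactly. Their poses are not given: they have to be found in the camera images.
- pot: Round pot of unglazed buff clay, 150 mm across, 84 mm tall, loose, 1.1 kg, upright on a round plywood bat (240 mm across, 15 mm thick). Origin: centre of its underside; z up. Two lugs stick out at +y and -y (tips 95 mm from the axis, 53 to 67 mm above the origin). Its open mouth is 136 mm wide with two ledges stepping down inside: see pot_rim and pot_ledge.
- pot_rim (a point): Centre of the pot's mouth at the height of its rim, 84 mm above the pot's origin; axes as the pot's. The mouth is 136 mm wide here; the ledge for the outer lid lies 10 mm below the rim.
- pot_ledge (a point): Centre of the lower ledge, on which the inner lid sits, 22 mm below the rim and 62 mm above the pot's origin; axes as the pot's. It is the floor of a round recess 116 mm wide and 12 mm deep, sunk in the upper ledge, and has a round hole 98 mm wide for the inner lid's collar.
- inner_lid: Flat round lid, same clay, lying knob up. From its origin (centre of its underside; z up through the knob): collar 90 mm across from 0 to 8 mm, disc 110 mm across from 8 to 15 mm, upright cylindrical knob 26 mm across from 15 to 43 mm. Seated, the disc rests on the lower ledge with the collar in the hole, so the origin is 8 mm below pot_ledge. 0.13 to 0.25 kg.
- outer_lid: Domed hollow lid, same clay, lying rim down: 130 mm across the rim, dome 40 mm high (hollow 33 mm deep, wall 6 mm), flat top 60 mm across, on it an upright bar handle 60 mm long (along y), 16 mm thick (along x), 33 mm tall, its top 73 mm above the origin. Origin: centre of the rim plane, underneath; z up. 0.22 to 0.42 kg.
- prop_a: Upright kiln prop, pale tube 38 mm across and 110 mm tall, between the pot and the outer lid; origin at the centre of its foot. Loose; leave alone.
- prop_b: A second upright kiln prop, 38 mm across, 110 mm tall, beside the first; origin at the centre of its foot. Loose; leave alone.
- mug: Unglazed mug, 80 mm across, 90 mm tall, handle out to 72 mm from its axis, standing by the props between the pot and the outer lid; origin at the centre of its underside. Loose; leave alone.
- jar_lid: Lid of another jar, 84 mm across, 45 mm tall, with a small ball knob, beyond the inner lid; origin at the centre of its underside. Loose; not part of this job, leave alone.
- test_dish: Small test dish, 60 mm across, 28 mm tall, beyond the inner lid; origin at the centre of its underside. Loose; leave alone.
Things that resemble listed ones, but are neither listed nor needed, are in the scene too. What is shaped like the outer_lid but red is not meant. Leave any green look-alike of the pot alone.

How it is judged (in metres and radians):
On the way:
1. the inner lid sits level on its ledge in the pot, knob up, and has been let go (horizontal distance between inner_lid and pot_ledge below 0.007 m and z of inner_lid in the frame of pot_ledge between -0.012 and -0.005 m and angle between inner_lid's own z axis and vertical below 0.06 rad and contact force between the fingers and inner_lid below 0.05 N), for 0.3 s.
At the end, for the whole second after the job is handed in: Inner lid seated, let go: within 7 mm of centre, origin 5-12 mm below its ledge, tilt < 0.06 rad. Outer lid held still by the gripper: within 7 mm of the pot axis, 4-18 mm above the rim, tilt < 0.09 rad, bar within 0.15 rad of the lug line (either way round), touching neither pot nor inner lid (horizontal distance between inner_lid and pot_ledge below 0.007 m and z of inner_lid in the frame of pot_ledge between -0.012 and -0.005 m and angle between inner_lid's own z axis and vertical below 0.06 rad and angle between pot's own z axis and vertical below 0.05 rad and horizontal distance between outer_lid and pot_rim below 0.007 m and z of outer_lid in the frame of pot_rim between 0.004 and 0.018 m and angle between outer_lid's own z axis and vertical below 0.09 rad and angle between the y axis of outer_lid and the y axis of pot, either way round below 0.15 rad and contact force between outer_lid and pot below 0.05 N and contact force between outer_lid and inner_lid below 0.05 N and contact force between the fingers and outer_lid above 2 N and linear speed of outer_lid below 0.02 m/s); the arm keeps its last pose, push and grip.
It fails at once if the outer lid touches the pot or the inner lid (over 1 N) (contact force between outer_lid and pot above 1 N or contact force between outer_lid and inner_lid above 1 N).
It fails at once if the inner lid is dropped into the pot (falls in at over 0.4 m/s) or rammed home (over 40 N) ((horizontal distance between inner_lid and pot_ledge below 0.06 m and z of inner_lid in the frame of pot_ledge between -0.03 and 0.015 m and linear speed of inner_lid above 0.4 m/s) or contact force between inner_lid and pot above 40 N).
It fails at once if the pot is pushed more than 20 mm from where it stood (distance of pot from where it was at the start of the episode above 0.02 m).
It fails at once if a prop, the mug, the jar lid or the test dish is pushed more than 20 mm or knocked over (distance of any of prop_a, prop_b, mug, jar_lid, test_dish from where it was at the start of the episode above 0.02 m or angle between any of prop_a, prop_b, mug, jar_lid, test_dish's own z axis and vertical above 0.4 rad).
It also fails if it takes over 67 s, if anything falls off the work surface, if the arm or the gripper's body presses on something with over 40 N, if the wrist force passes 120 N, or if a joint passes its speed limit or range.

## Working session

There is one attempt and no reset: what is moved stays moved. The work goes in short steps, Python scripts to look and compute and a tool call to move; the robot and the scene stay as the last step left them, time stands still between calls to the robot, and variables do not carry over. Pictures are saved under pics/ and viewed, at most 10 in all, crops included, and the job is handed in when it is done.

Besides the shell and the picture viewer there is one more tool, called after "Call:" as name(argument=value, ...), one argument or row to a line, values as JSON. carry_out: Moves the arm, as the interface text tells. Its arguments: {"type":"object","properties":{"plan":{"type":"array"},"gripper":{"type":"number"}},"required":["plan"]}

```bash
mkdir -p pics; python3 - <<'E'
from plant import bot
import cv2,numpy as np
print(bot.get_obs(), bot.grip_point_offset)
for n in ("scene","side","wrist"):
    m=bot.camera_model(n); print(n,np.round(m["camera_matrix"],1).tolist(),np.round(-np.array(m["R"]).T@np.array(m["t"])).tolist(), np.round(m["R"],3).tolist())
    cv2.imwrite(f"pics/{n}0.png",bot.capture(n)[:,:,::-1])
E
```

```text
{'time': 0.0, 'joint_positions': array([ 1.10597615e+00,  3.42718466e-01,  1.52500426e+00, -2.09087152e-05,
        1.27540066e+00, -1.46029506e-01]), 'dq': array([-0.00026509, -0.00090872,  0.00097718, -0.00082693,  0.00148813,
       -0.00302095]), 'tau': array([-8.62434317e-04, -4.31244385e+01, -2.44219422e+01,  7.15573551e-02,
        5.60223078e-02, -1.40201573e-04]), 'tool_pos': array([164.36167356, 498.18379074, 226.05162528]), 'tcp_rot': array([-3.14007530e+00, -2.02957443e-04,  2.82280793e+00]), 'contact_force': array([ 0.07018461,  0.21048714, -0.43755509]), 'moment': array([-0.02141438, -0.00997019,  0.01150525]), 'finger_force': 0.0, 'grip_width': 91.77074226411885} 18.8
scene [[459.8, 0.0, 271.1], [0.0, 459.8, 221.6], [0.0, 0.0, 1.0]] [1138.0, 129.0, 1140.0] [[-0.215, 0.977, 0.002], [0.831, 0.184, -0.525], [-0.513, -0.111, -0.851]]
side [[481.7, 0.0, 275.7], [0.0, 481.7, 211.1], [0.0, 0.0, 1.0]] [61.0, -813.0, 756.0] [[0.877, -0.481, 0.006], [-0.277, -0.515, -0.811], [0.393, 0.71, -0.585]]
wrist [[350.1, 0.0, 281.3], [0.0, 350.1, 207.5], [0.0, 0.0, 1.0]] [95.0, 521.0, 385.0] [[0.314, 0.95, -0.0], [0.914, -0.302, 0.271], [0.257, -0.085, -0.963]]
```

View pics/scene0.png

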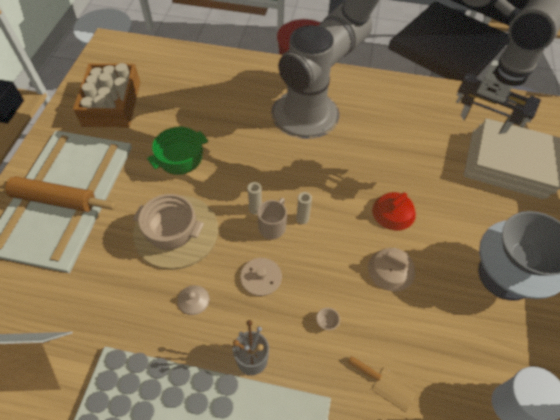

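View pics/side0.png

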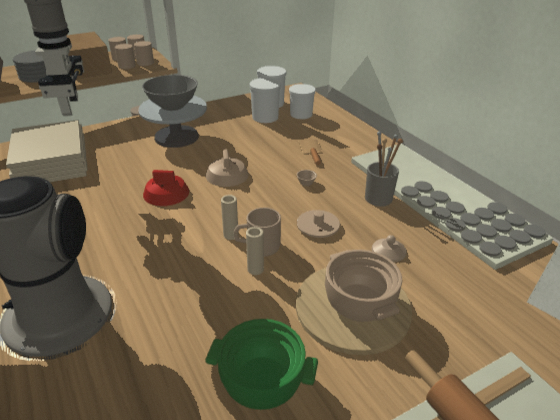

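Scene view: pot on its bat at about (167,222), inner lid (261,277), outer lid (390,268), props (254,198) and (304,207), mug (272,219). I'll back-project these for a rough fix.

```bash
cat > h.py <<'E'
from plant import bot
import cv2,numpy as np
def bp(m,uv,z):
    R=np.array(m["R"]);c=-R.T@np.array(m["t"]);d=R.T@np.linalg.inv(m["camera_matrix"])@np.array([*uv,1.])
    return c+d*(z-c[2])/d[2]
def pr(m,X):
    X=np.atleast_2d(X);p=(np.array(m["R"])@X.T).T+np.array(m["t"]);p=p@np.array(m["camera_matrix"]).T
    return p[:,:2]/p[:,2:]
def circ(c,r,z,n=72):
    a=np.linspace(0,2*np.pi,n,endpoint=False);return np.c_[c[0]+r*np.cos(a),c[1]+r*np.sin(a),np.full(n,z)]
E
python3 - <<'E'
from h import *
s=bot.camera_model("scene")
for n,uv,z in [("pot rim",(167,220),99),("innerlid disc",(261,277),15),("outer base",(389,271),10),("propA top",(255,187),110),("propB top",(305,197),110),("mug top",(272,210),90),("jar",(193,300),10),("dish top",(328,318),28),("red",(394,212),10)]:
    print(n,bp(s,uv,z).round())
for n in ("scene","side"):
    im=cv2.imread(f"pics/{n}0.png")
    im=im[150:350,120:420] if n=="scene" else im[130:330,140:440]
    cv2.imwrite(f"pics/{n}0c.png",cv2.resize(im,(800,533),interpolation=cv2.INTER_CUBIC))
E
```

```text
pot rim [ 565. -279.   99.]
innerlid disc [636.  -7.  15.]
outer base [541. 327.  10.]
propA top [417. -73. 110.]
propB top [420.  68. 110.]
mug top [468. -14.  90.]
jar [ 736. -166.   10.]
dish top [715. 185.  28.]
red [346. 326.  10.]
```

View pics/scene0c.png

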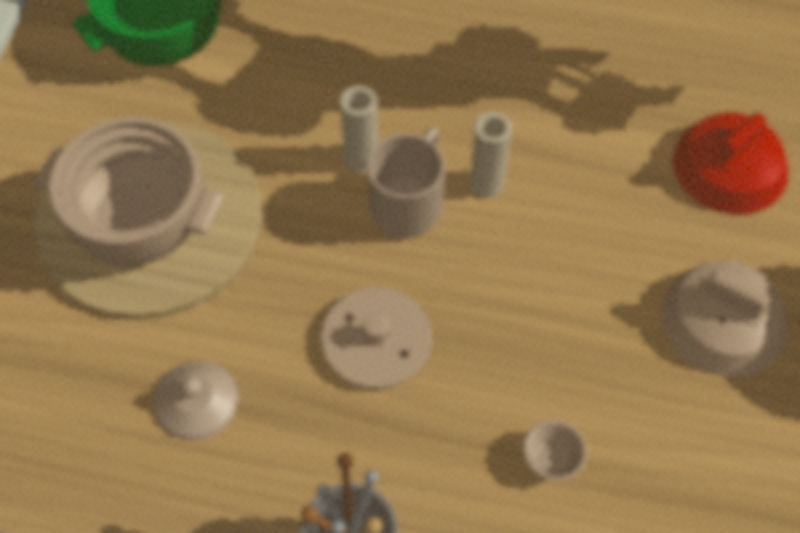

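The crop shows the pot rim centred at (166.5,219) in full-frame pixels, lugs at about (198,229) and (137,214), and the inner lid's knob at (261,271). I'm moving over the inner lid for a wrist view.

Call:
carry_out(
  plan=[
    {"tx":34,"ty":-36},
    {"tx":34,"ty":-36,"rz":0.1},
    {"tx":34,"ty":-36,"rz":0.1},
    {"tx":34,"ty":-36,"rz":0.119},
    {"tx":34,"ty":-36},
    {"tx":34,"ty":-36},
    {"tx":34,"ty":-36},
    {"tx":34,"ty":-36},
    {"tx":34,"ty":-36},
    {"tx":34,"ty":-36},
    {"tx":34,"ty":-36},
    {"tx":34,"ty":-36},
  ],
)

```text
invalid input at $.plan[0]: expected keys tx, ty, tz, rx, ry, rz
```

Call:
carry_out(
  plan=[
    {"tx":32,"ty":-36,"tz":-10},
    {"tx":32,"ty":-36,"tz":-15},
    {"tz":-20},
    {},
    {},
    {},
  ],
)

```text
invalid input at $.plan[0]: expected keys tx, ty, tz, rx, ry, rz
```

```bash
python3 - <<'E'
from h import *
import pickle
o=bot.get_obs();print(o["time"],o["tool_pos"],o["tcp_rot"],o["joint_positions"])
m=bot.camera_model("wrist");im=bot.capture("wrist")[:,:,::-1];pickle.dump((m,im),open("w1.pkl","wb"))
cv2.imwrite("pics/w1.png",cv2.resize(im,(800,600),interpolation=cv2.INTER_CUBIC))
E
```

```text
0.15 [164.40633824 498.28698508 226.20363318] [-3.14045667e+00 -1.50636724e-04  2.82275026e+00] [ 1.10598601e+00  3.42578867e-01  1.52477630e+00 -1.69274219e-05
  1.27538329e+00 -1.45963074e-01]
```

View pics/w1.png

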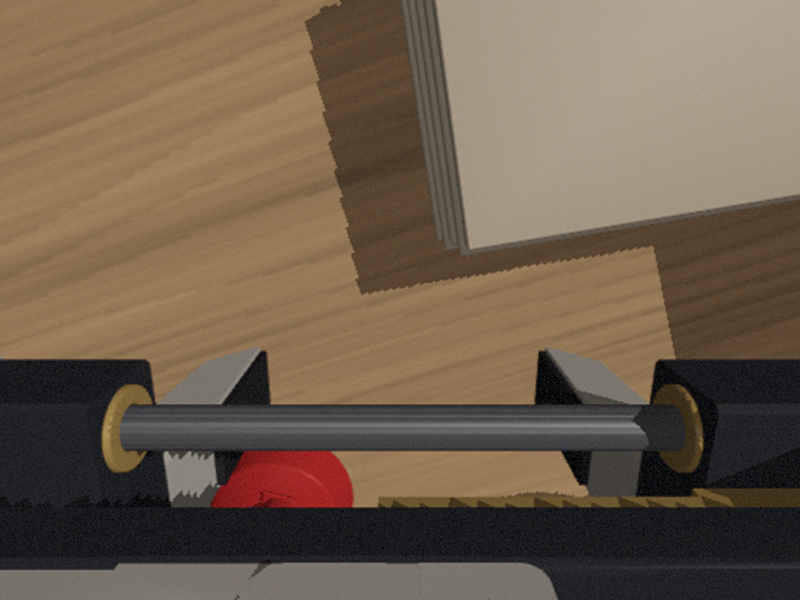

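The wrist picture shows only the start position: the gripper hides the image's lower part, and what's clear lies under the camera, 73 mm along tool x. Every row needs all six keys, so I'm resending the move with the camera placed over the lid.

Call:
carry_out(
  plan=[
    {"tx":34,"ty":-32,"tz":0,"rx":0,"ry":0,"rz":0},
    {"tx":34,"ty":-32,"tz":0,"rx":0,"ry":0,"rz":0.1},
    {"tx":34,"ty":-32,"tz":0,"rx":0,"ry":0,"rz":0.1},
    {"tx":34,"ty":-32,"tz":0,"rx":0,"ry":0,"rz":0.119},
    {"tx":34,"ty":-32,"tz":0,"rx":0,"ry":0,"rz":0},
    {"tx":34,"ty":-32,"tz":0,"rx":0,"ry":0,"rz":0},
    {"tx":34,"ty":-32,"tz":0,"rx":0,"ry":0,"rz":0},
    {"tx":34,"ty":-32,"tz":0,"rx":0,"ry":0,"rz":0},
    {"tx":34,"ty":-32,"tz":0,"rx":0,"ry":0,"rz":0},
    {"tx":34,"ty":-32,"tz":0,"rx":0,"ry":0,"rz":0},
    {"tx":34,"ty":-32,"tz":0,"rx":0,"ry":0,"rz":0},
    {"tx":34,"ty":-32,"tz":0,"rx":0,"ry":0,"rz":0},
  ],
)

```text
time: 1.4
tool_pos: [573.6, 112.9, 226.6]
tcp_rot: [3.141, -0.0, 3.142]
contact_force: [-0.1, 1.4, -0.7]
grip_width: 91.9
finger_force: 0.0
```

Call:
carry_out(
  plan=[
    {"tx":34,"ty":-32,"tz":0,"rx":0,"ry":0,"rz":0},
    {"tx":34,"ty":-32,"tz":0,"rx":0,"ry":0,"rz":0},
    {"tx":34,"ty":-32,"tz":0,"rx":0,"ry":0,"rz":0},
    {"tx":30,"ty":-26,"tz":0,"rx":0,"ry":0,"rz":0},
    {"tx":0,"ty":0,"tz":0,"rx":0,"ry":0,"rz":0},
    {"tx":0,"ty":0,"tz":0,"rx":0,"ry":0,"rz":0},
    {"tx":0,"ty":0,"tz":0,"rx":0,"ry":0,"rz":0},
  ],
)

```text
time: 2.1
tool_pos: [704.0, -6.6, 226.6]
tcp_rot: [3.141, -0.001, -3.141]
contact_force: [0.4, -0.3, 0.0]
grip_width: 91.9
finger_force: 0.0
```

```bash
cat >> h.py <<'E'
import pickle
def snap(n):
    o=bot.get_obs();print(o["time"],o["tool_pos"].round(2),o["tcp_rot"].round(4),o["joint_positions"].round(2))
    m=bot.camera_model("wrist");im=bot.capture("wrist")[:,:,::-1].copy();pickle.dump((m,im),open(n+".pkl","wb"))
    cv2.imwrite(f"pics/{n}.png",cv2.resize(im,(800,600),interpolation=cv2.INTER_CUBIC))
E
python3 -c "
from h import *
snap('w2')"
```

```text
2.1 [703.96  -6.6  226.63] [ 3.1411e+00 -8.0000e-04 -3.1407e+00] [-0.12  0.69  0.93  0.    1.52 -1.69]
```

View pics/w2.png

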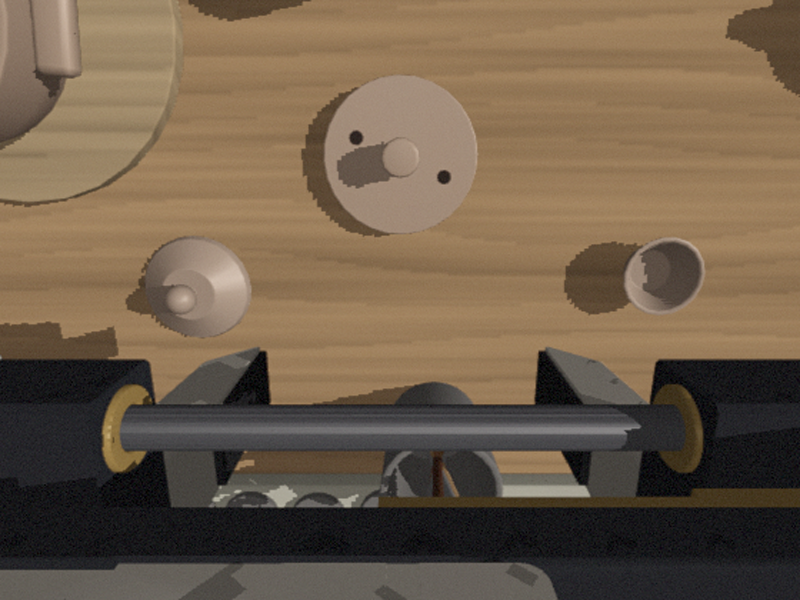

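The wrist view shows the inner lid's disc centred at (400,154) (enlarged pixels), spanning 324 to 477 by 75 to 234. The knob top is at (400,157). The jar lid is at (197,288), the dish at (664,275), and the pot's lug and bat at upper left.

```bash
python3 - <<'E'
from h import *
m,im=pickle.load(open("w2.pkl","rb"));k=.7
for n,uv,z in [("disc",(400.5,154.5),15),("knob",(400.5,157),43),("disc L",(324,154),15),("disc R",(477,154),15),("disc T",(400,75),15),("disc B",(400,234),15)]: print(n,bp(m,np.array(uv)*k,z).round(1))
E
```

```text
disc [630.4  -7.8  15. ]
knob [632.   -7.8  43. ]
disc L [630.1 -62.3  15. ]
disc R [630.   46.7  15. ]
disc T [578.   -8.2  15. ]
disc B [687.2  -8.2  15. ]
```

The disc measures 109 mm across, so the lid sits at about (632,-8). Next I'll look at the pot from above before grasping anything.

Call:
carry_out(
  plan=[
    {"tx":-8,"ty":-39,"tz":6,"rx":0,"ry":0,"rz":0},
    {"tx":-8,"ty":-39,"tz":6,"rx":0,"ry":0,"rz":0},
    {"tx":-8,"ty":-39,"tz":6,"rx":0,"ry":0,"rz":0},
    {"tx":-8,"ty":-39,"tz":6,"rx":0,"ry":0,"rz":0},
    {"tx":-8,"ty":-39,"tz":6,"rx":0,"ry":0,"rz":0},
    {"tx":-8,"ty":-39,"tz":6,"rx":0,"ry":0,"rz":0},
    {"tx":-8,"ty":-39,"tz":6,"rx":0,"ry":0,"rz":0},
    {"tx":0,"ty":0,"tz":0,"rx":0,"ry":0,"rz":0},
    {"tx":0,"ty":0,"tz":0,"rx":0,"ry":0,"rz":0},
    {"tx":0,"ty":0,"tz":0,"rx":0,"ry":0,"rz":0},
    {"tx":0,"ty":0,"tz":0,"rx":0,"ry":0,"rz":0},
  ],
)

```text
time: 3.25
tool_pos: [649.0, -278.4, 268.9]
tcp_rot: [3.141, 0.0, -3.139]
contact_force: [0.4, 1.0, -0.4]
grip_width: 92.2
finger_force: 0.0
```

```bash
python3 -c "
from h import *
snap('w3')"
```

```text
3.25 [ 648.97 -278.4   268.94] [ 3.1412  0.     -3.139 ] [-0.51  0.69  0.84  0.    1.62 -2.09]
```

View pics/w3.png

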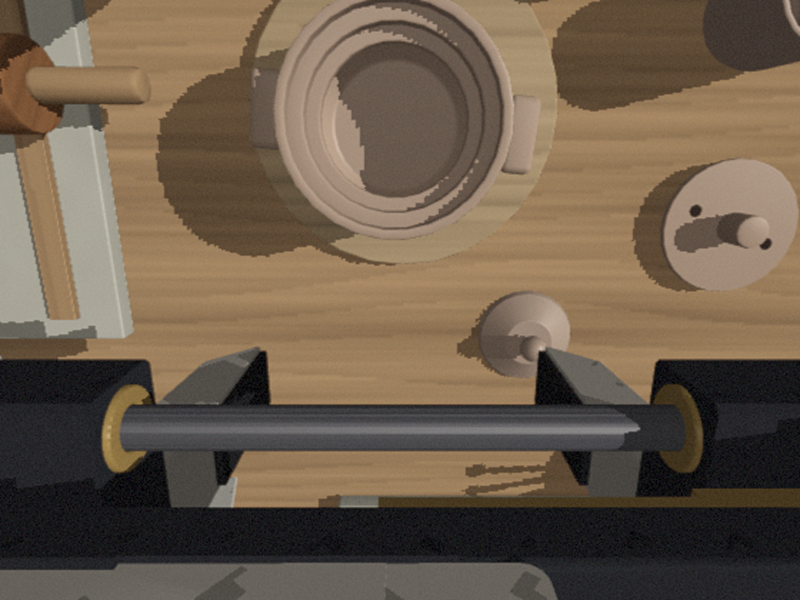

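The pot rim spans x 274 to 513, with its bottom edge at y 240 (enlarged pixels). The left lug tip is near (251,108) and the right one near (535,135). I'll fit the model to these.

```bash
python3 - <<'E'
from h import *
m,im=pickle.load(open("w3.pkl","rb"));k=.7
for n,uv,z in [("L",(274,115),99),("R",(513,115),99),("B",(396,240),99),("c",(393.5,119),99)]: print(n,bp(m,np.array(uv)*k,z).round(1))
a=bp(m,np.array((251,108))*k,80);b=bp(m,np.array((535.5,135))*k,82);print(a,b,(a+b)/2,np.linalg.norm(a-b),np.arctan2(*(b-a)[[1,0]]))
# refine: overlay model
c=np.array([569,-279.])
for cc in [(c)]:
    for col,r,z in [((0,255,0),75,99),((0,0,255),68,99),((255,0,0),58,89),((255,255,0),49,77)]:
        p=pr(m,circ(cc,r,z)); print(r,(p.min(0)/k).round(),(p.max(0)/k).round())
        cv2.polylines(im,[np.int32(p*16)],True,col,1,cv2.LINE_AA,4)
cv2.imwrite("pics/w3o.png",cv2.resize(im[0:190,150:420],(800,563),interpolation=cv2.INTER_CUBIC))
E
```

```text
L [ 552.3 -358.1   99. ]
R [ 551.9 -210.1   99. ]
B [ 630.1 -282.6   99. ]
c [ 554.4 -284.1   99. ]
[ 546.64648788 -377.37010832   80.        ] [ 563.02093967 -190.88845359   82.        ] [ 554.83371378 -284.12928096   81.        ] 187.20985610194683 1.483213650580884
75 [282.  10.] [521. 261.]
68 [293.  23.] [510. 250.]
58 [312.  46.] [491. 233.]
49 [329.  65.] [475. 218.]
```

View pics/w3o.png

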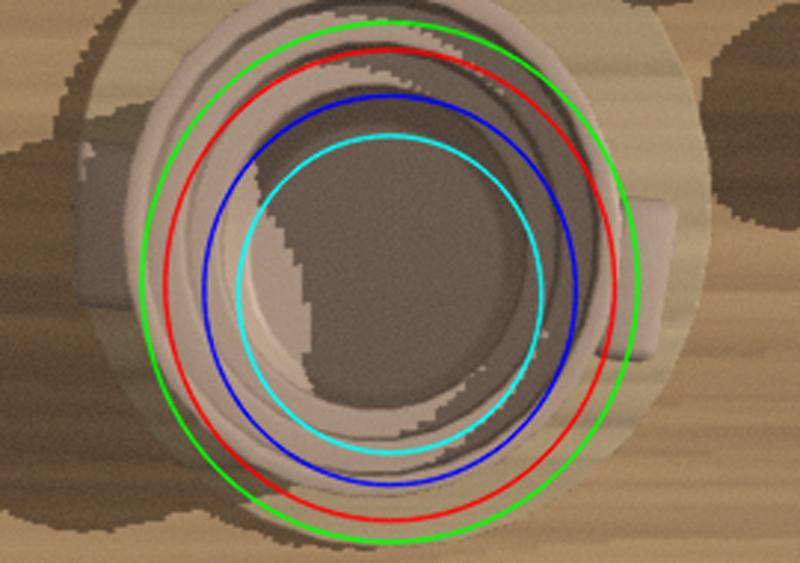

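The overlay used a wrong trial centre (569). The observed rim gives about (555,-284) instead. I'll refine both centres with an edge-gradient fit.

```bash
cat >> h.py <<'E'
def fit(n,c0,feats,w=12):
    m,im=pickle.load(open(n+".pkl","rb"));g=cv2.GaussianBlur(cv2.cvtColor(im,cv2.COLOR_BGR2GRAY).astype(np.float32),(0,0),1.2)
    def score(c,r,z):
        a=pr(m,circ(c,r+1.2,z,240)).astype(np.float32);b=pr(m,circ(c,r-1.2,z,240)).astype(np.float32)
        f=lambda p:cv2.remap(g,p[:,0].reshape(-1,1).copy(),p[:,1].reshape(-1,1).copy(),cv2.INTER_LINEAR)[:,0]
        ok=(a>4).all(1)&(a[:,1]<245)&(a[:,0]<555)
        return np.minimum(np.abs(f(a)-f(b))[ok],25).mean()
    G=np.arange(-w,w+.1,.5)
    for fs in [[f] for f in feats]+[feats]:
        S=np.array([[sum(score((c0[0]+i,c0[1]+j),*f) for f in fs) for j in G] for i in G])
        i,j=np.unravel_index(S.argmax(),S.shape);print(fs,c0[0]+G[i],c0[1]+G[j],S.max().round(2))
E
python3 - <<'E'
from h import *
fit("w3",(555,-284),[(75,99),(68,99),(58,89),(49,77)])
fit("w2",(632,-8),[(55,15),(13,43)])
E
```

```text
[(75, 99)] 549.0 -289.5 14.57
[(68, 99)] 555.0 -284.5 20.44
[(58, 89)] 555.0 -284.0 16.5
[(49, 77)] 554.5 -283.0 15.81
[(75, 99), (68, 99), (58, 89), (49, 77)] 555.0 -284.0 64.71
[(55, 15)] 632.5 -8.0 16.88
[(13, 43)] 633.5 -7.0 12.04
[(55, 15), (13, 43)] 633.0 -7.5 28.18
```

Both fits agree: pot at (555,-284), lid at (632.5,-8). Now for the grasp on the knob.

Call:
carry_out(
  plan=[
    {"tx":-2.4,"ty":38.6,"tz":0,"rx":0,"ry":0,"rz":0},
    {"tx":-2.4,"ty":38.6,"tz":0,"rx":0,"ry":0,"rz":0},
    {"tx":-2.4,"ty":38.6,"tz":-10,"rx":0,"ry":0,"rz":0},
    {"tx":-2.4,"ty":38.6,"tz":-20,"rx":0,"ry":0,"rz":0},
    {"tx":-2.4,"ty":38.6,"tz":-20,"rx":0,"ry":0,"rz":0},
    {"tx":-2.4,"ty":38.6,"tz":-20,"rx":0,"ry":0,"rz":0},
    {"tx":-2,"ty":38.8,"tz":-20,"rx":0,"ry":0,"rz":0},
    {"tx":0,"ty":0,"tz":-40,"rx":0,"ry":0,"rz":0},
    {"tx":0,"ty":0,"tz":-40,"rx":0,"ry":0,"rz":0},
    {"tx":0,"ty":0,"tz":-30,"rx":0,"ry":0,"rz":0},
    {"tx":0,"ty":0,"tz":0,"rx":0,"ry":0,"rz":0},
    {"tx":0,"ty":0,"tz":0,"rx":0,"ry":0,"rz":0},
  ],
)

```text
time: 4.5
tool_pos: [632.4, -9.4, 69.3]
tcp_rot: [3.141, 0.0, -3.14]
contact_force: [0.8, -0.6, 1.1]
grip_width: 92.1
finger_force: 0.0
```

Call:
carry_out(
  plan=[
    {"tx":0,"ty":1.4,"tz":-20,"rx":0,"ry":0,"rz":0},
    {"tx":0,"ty":0,"tz":-15,"rx":0,"ry":0,"rz":0},
    {"tx":0,"ty":0,"tz":-9,"rx":0,"ry":0,"rz":0},
    {"tx":0,"ty":0,"tz":-5,"rx":0,"ry":0,"rz":0},
    {"tx":0,"ty":0,"tz":0,"rx":0,"ry":0,"rz":0},
    {"tx":0,"ty":0,"tz":0,"rx":0,"ry":0,"rz":0},
    {"tx":0,"ty":0,"tz":0,"rx":0,"ry":0,"rz":0},
  ],
)

```text
time: 5.2
tool_pos: [632.6, -8.8, 20.5]
tcp_rot: [-3.141, 0.001, -3.141]
contact_force: [-0.7, -0.3, -0.5]
grip_width: 91.8
finger_force: 0.0
```

Call:
carry_out(
  plan=[
    {"tx":0,"ty":0,"tz":0,"rx":0,"ry":0,"rz":0},
    {"tx":0,"ty":0,"tz":0,"rx":0,"ry":0,"rz":0},
    {"tx":0,"ty":0,"tz":0,"rx":0,"ry":0,"rz":0},
    {"tx":0,"ty":0,"tz":0,"rx":0,"ry":0,"rz":0},
    {"tx":0,"ty":0,"tz":0,"rx":0,"ry":0,"rz":0},
    {"tx":0,"ty":0,"tz":0,"rx":0,"ry":0,"rz":0},
    {"tx":0,"ty":0,"tz":0,"rx":0,"ry":0,"rz":0},
    {"tx":0,"ty":0,"tz":0,"rx":0,"ry":0,"rz":0},
    {"tx":0,"ty":0,"tz":0,"rx":0,"ry":0,"rz":0},
    {"tx":0,"ty":0,"tz":0,"rx":0,"ry":0,"rz":0},
  ],
  gripper=1,
)

```text
time: 6.2
tool_pos: [632.1, -8.6, 19.7]
tcp_rot: [3.141, 0.0, -3.141]
contact_force: [0.4, 0.2, 0.2]
grip_width: 25.1
finger_force: 30.0
```

Gripped: the width reads 25 mm on the 26 mm knob. Lifting and carrying it to the pot.

Call:
carry_out(
  plan=[
    {"tx":0,"ty":0,"tz":10,"rx":0,"ry":0,"rz":0},
    {"tx":0,"ty":0,"tz":25,"rx":0,"ry":0,"rz":0},
    {"tx":0,"ty":0,"tz":35,"rx":0,"ry":0,"rz":0},
    {"tx":0,"ty":0,"tz":35,"rx":0,"ry":0,"rz":0},
    {"tx":0,"ty":0,"tz":25,"rx":0,"ry":0,"rz":0},
    {"tx":0,"ty":0,"tz":10,"rx":0,"ry":0,"rz":0},
    {"tx":-5.5,"ty":-15.5,"tz":0,"rx":0,"ry":0,"rz":0},
    {"tx":-8,"ty":-30,"tz":0,"rx":0,"ry":0,"rz":0},
    {"tx":-8,"ty":-30,"tz":0,"rx":0,"ry":0,"rz":0},
    {"tx":-8,"ty":-30,"tz":0,"rx":0,"ry":0,"rz":0},
    {"tx":-8,"ty":-30,"tz":0,"rx":0,"ry":0,"rz":0},
    {"tx":-8,"ty":-30,"tz":0,"rx":0,"ry":0,"rz":0},
  ],
)

```text
time: 7.4
tool_pos: [584.6, -175.8, 157.6]
tcp_rot: [3.14, -0.004, 3.141]
contact_force: [1.1, -0.6, -1.5]
grip_width: 25.0
finger_force: 30.0
```

Call:
carry_out(
  plan=[
    {"tx":-8,"ty":-30,"tz":0,"rx":0,"ry":0,"rz":0},
    {"tx":-8,"ty":-30,"tz":0,"rx":0,"ry":0,"rz":0},
    {"tx":-8,"ty":-25,"tz":0,"rx":0,"ry":0,"rz":0},
    {"tx":-5,"ty":-15,"tz":0,"rx":0,"ry":0,"rz":0},
    {"tx":-3,"ty":-10,"tz":0,"rx":0,"ry":0,"rz":0},
    {"tx":0,"ty":0,"tz":0,"rx":0,"ry":0,"rz":0},
    {"tx":0,"ty":0,"tz":0,"rx":0,"ry":0,"rz":0},
    {"tx":0,"ty":0,"tz":0,"rx":0,"ry":0,"rz":0},
  ],
)

```text
time: 8.2
tool_pos: [555.0, -282.9, 159.7]
tcp_rot: [3.141, -0.0, -3.14]
contact_force: [-0.1, -0.0, -0.6]
grip_width: 24.9
finger_force: 30.0
```

```bash
python3 - <<'E'
from h import *
for i in range(3):
    o=bot.get_obs();print(o["time"],o["tool_pos"].round(2),o["tcp_rot"].round(4),o["contact_force"].round(1),o["grip_width"])
    bot.capture("wrist")
snap("w4")
s=bot.camera_model("scene");im=bot.capture("scene")[:,:,::-1].copy();d=bot.camera_model("side");im2=bot.capture("side")[:,:,::-1].copy()
pickle.dump((s,im,d,im2),open("s4.pkl","wb"))
a=cv2.resize(im[130:280,100:250],(400,400),interpolation=cv2.INTER_CUBIC);b=cv2.resize(im2[180:330,290:440],(400,400),interpolation=cv2.INTER_CUBIC)
cv2.imwrite("pics/s4.png",np.hstack([a,b]))
E
```

```text
8.2 [ 554.99 -282.94  159.67] [ 3.1411e+00 -1.0000e-04 -3.1400e+00] [-0.1 -0.  -0.6] 24.902794056206993
8.25 [ 555.05 -282.99  159.75] [ 3.1412  0.     -3.1399] [ 0.3 -0.2 -1.6] 25.46108688499264
8.3 [ 555.03 -283.1   159.79] [ 3.1413e+00  1.0000e-04 -3.1400e+00] [-0.5  0.9 -1.4] 25.564968592342588
8.35 [ 555.02 -283.23  159.83] [ 3.1415e+00  1.0000e-04 -3.1400e+00] [-0.59  0.58  1.33  0.    1.23 -2.17]
```

View pics/s4.png

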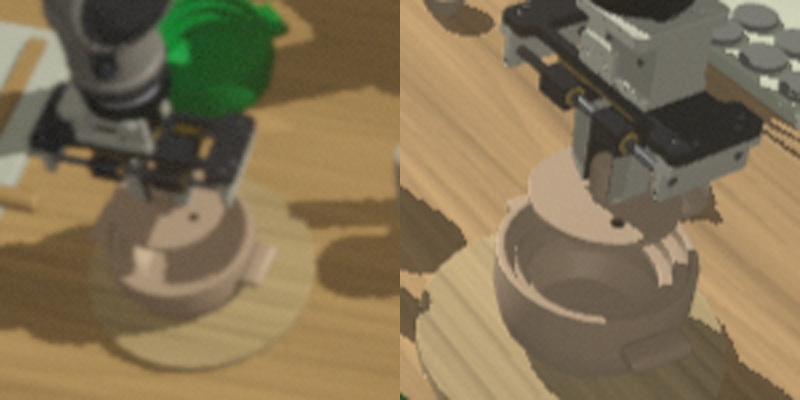

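The lid is level in the gripper and centred over the pot. Lowering it in stages.

Call:
carry_out(
  plan=[
    {"tx":-0.4,"ty":-0.9,"tz":-10,"rx":0,"ry":0,"rz":0},
    {"tx":0,"ty":0,"tz":-15,"rx":0,"ry":0,"rz":0},
    {"tx":0,"ty":0,"tz":-15,"rx":0,"ry":0,"rz":0},
    {"tx":0,"ty":0,"tz":-10,"rx":0,"ry":0,"rz":0},
    {"tx":0,"ty":0,"tz":-4,"rx":0,"ry":0,"rz":0},
    {"tx":0,"ty":0,"tz":0,"rx":0,"ry":0,"rz":0},
    {"tx":0,"ty":0,"tz":0,"rx":0,"ry":0,"rz":0},
  ],
)

```text
time: 9.2
tool_pos: [554.5, -285.3, 106.2]
tcp_rot: [-3.141, 0.001, -3.141]
contact_force: [0.2, 0.6, -0.7]
grip_width: 25.4
finger_force: 30.0
```

Call:
carry_out(
  plan=[
    {"tx":0,"ty":0,"tz":-2,"rx":0,"ry":0,"rz":0},
    {"tx":0,"ty":0,"tz":-2,"rx":0,"ry":0,"rz":0},
    {"tx":0,"ty":0,"tz":-2,"rx":0,"ry":0,"rz":0},
    {"tx":0,"ty":0,"tz":0,"rx":0,"ry":0,"rz":0},
    {"tx":0,"ty":0,"tz":0,"rx":0,"ry":0,"rz":0},
  ],
)

```text
time: 9.7
tool_pos: [554.2, -285.0, 99.7]
tcp_rot: [3.141, -0.0, -3.141]
contact_force: [0.5, -0.2, -2.4]
grip_width: 25.4
finger_force: 30.0
```

Call:
carry_out(
  plan=[
    {"tx":0,"ty":0,"tz":-2,"rx":0,"ry":0,"rz":0},
    {"tx":0,"ty":0,"tz":-1,"rx":0,"ry":0,"rz":0},
    {"tx":0,"ty":0,"tz":0,"rx":0,"ry":0,"rz":0},
    {"tx":0,"ty":0,"tz":0,"rx":0,"ry":0,"rz":0},
  ],
)

```text
time: 10.1
tool_pos: [554.2, -285.0, 96.7]
tcp_rot: [3.141, -0.0, -3.141]
contact_force: [0.4, -0.0, -1.1]
grip_width: 25.3
finger_force: 30.0
```

Call:
carry_out(
  plan=[
    {"tx":0.3,"ty":0.7,"tz":-1,"rx":0,"ry":0,"rz":0},
    {"tx":0,"ty":0,"tz":-1,"rx":0,"ry":0,"rz":0},
    {"tx":0,"ty":0,"tz":-1,"rx":0,"ry":0,"rz":0},
    {"tx":0,"ty":0,"tz":-1,"rx":0,"ry":0,"rz":0},
    {"tx":0,"ty":0,"tz":0,"rx":0,"ry":0,"rz":0},
    {"tx":0,"ty":0,"tz":0,"rx":0,"ry":0,"rz":0},
  ],
)

```text
time: 10.7
tool_pos: [554.5, -284.4, 92.7]
tcp_rot: [3.141, -0.0, -3.141]
contact_force: [0.1, 0.2, -1.1]
grip_width: 25.0
finger_force: 30.0
```

Call:
carry_out(
  plan=[
    {"tx":0,"ty":0,"tz":-1,"rx":0,"ry":0,"rz":0},
    {"tx":0,"ty":0,"tz":-1,"rx":0,"ry":0,"rz":0},
    {"tx":0,"ty":0,"tz":-1,"rx":0,"ry":0,"rz":0},
    {"tx":0,"ty":0,"tz":0,"rx":0,"ry":0,"rz":0},
    {"tx":0,"ty":0,"tz":0,"rx":0,"ry":0,"rz":0},
  ],
)

```text
time: 11.2
tool_pos: [554.5, -284.3, 89.7]
tcp_rot: [3.141, -0.0, -3.141]
contact_force: [0.5, -0.1, -0.9]
grip_width: 25.0
finger_force: 30.0
```

Call:
carry_out(
  plan=[
    {"tx":0,"ty":0,"tz":-0.6,"rx":0,"ry":0,"rz":0},
    {"tx":0,"ty":0,"tz":0,"rx":0,"ry":0,"rz":0},
    {"tx":0,"ty":0,"tz":0,"rx":0,"ry":0,"rz":0},
  ],
)

```text
time: 11.5
tool_pos: [554.5, -284.3, 89.1]
tcp_rot: [3.141, -0.0, -3.141]
contact_force: [-0.0, 0.2, -1.1]
grip_width: 25.1
finger_force: 30.0
```

Call:
carry_out(
  plan=[
    {"tx":0,"ty":0,"tz":-0.6,"rx":0,"ry":0,"rz":0},
    {"tx":0,"ty":0,"tz":0,"rx":0,"ry":0,"rz":0},
    {"tx":0,"ty":0,"tz":0,"rx":0,"ry":0,"rz":0},
  ],
)

```text
time: 11.8
tool_pos: [554.6, -284.4, 88.7]
tcp_rot: [-3.142, 0.0, -3.141]
contact_force: [-0.4, 0.0, 0.3]
grip_width: 24.9
finger_force: 30.0
```

The force reads contact at the expected height (88.7). Opening partway to release.

Call:
carry_out(
  plan=[
    {"tx":0,"ty":0,"tz":-0.3,"rx":0,"ry":0,"rz":0},
    {"tx":0,"ty":0,"tz":0,"rx":0,"ry":0,"rz":0},
  ],
)

```text
time: 12.0
tool_pos: [554.6, -284.4, 88.7]
tcp_rot: [-3.141, 0.0, -3.141]
contact_force: [-1.3, 0.7, 3.3]
grip_width: 24.6
finger_force: 30.0
```

Call:
carry_out(
  plan=[
    {"tx":0,"ty":0,"tz":0,"rx":0,"ry":0,"rz":0},
    {"tx":0,"ty":0,"tz":0,"rx":0,"ry":0,"rz":0},
    {"tx":0,"ty":0,"tz":0,"rx":0,"ry":0,"rz":0},
    {"tx":0,"ty":0,"tz":0,"rx":0,"ry":0,"rz":0},
    {"tx":0,"ty":0,"tz":0,"rx":0,"ry":0,"rz":0},
    {"tx":0,"ty":0,"tz":0,"rx":0,"ry":0,"rz":0},
    {"tx":0,"ty":0,"tz":0,"rx":0,"ry":0,"rz":0},
    {"tx":0,"ty":0,"tz":0,"rx":0,"ry":0,"rz":0},
  ],
  gripper=0.5,
)

```text
time: 12.8
tool_pos: [554.5, -284.3, 88.2]
tcp_rot: [3.141, 0.0, -3.141]
contact_force: [1.1, 0.7, 0.4]
grip_width: 46.3
finger_force: 0.0
```

Call:
carry_out(
  plan=[
    {"tx":0,"ty":0,"tz":5,"rx":0,"ry":0,"rz":0},
    {"tx":0,"ty":0,"tz":20,"rx":0,"ry":0,"rz":0},
    {"tx":0,"ty":0,"tz":40,"rx":0,"ry":0,"rz":0},
    {"tx":20,"ty":0,"tz":40,"rx":0,"ry":0,"rz":0},
    {"tx":25,"ty":0,"tz":40,"rx":0,"ry":0,"rz":0},
    {"tx":25,"ty":0,"tz":35,"rx":0,"ry":0,"rz":0},
    {"tx":10,"ty":0,"tz":0,"rx":0,"ry":0,"rz":0},
    {"tx":0,"ty":0,"tz":0,"rx":0,"ry":0,"rz":0},
    {"tx":0,"ty":0,"tz":0,"rx":0,"ry":0,"rz":0},
    {"tx":0,"ty":0,"tz":0,"rx":0,"ry":0,"rz":0},
  ],
)

```text
time: 13.8
tool_pos: [633.5, -284.3, 267.2]
tcp_rot: [3.14, -0.002, 3.141]
contact_force: [0.6, -0.6, -0.8]
grip_width: 45.9
finger_force: 0.0
```

```bash
python3 -c "
from h import *
snap('w5')
fit('w5',(555,-284),[(75,99),(68,99),(58,89),(55,84),(13,112)])"
```

```text
13.8 [ 633.52 -284.26  267.19] [ 3.1403e+00 -2.2000e-03  3.1413e+00] [-0.53  0.66  0.89 -0.    1.6  -2.1 ]
[(75, 99)] 549.0 -290.0 12.96
[(68, 99)] 555.0 -284.5 21.22
[(58, 89)] 555.0 -284.0 22.16
[(55, 84)] 555.5 -288.0 22.13
[(13, 112)] 556.0 -283.5 12.94
[(75, 99), (68, 99), (58, 89), (55, 84), (13, 112)] 555.0 -284.0 86.69
```

View pics/w5.png

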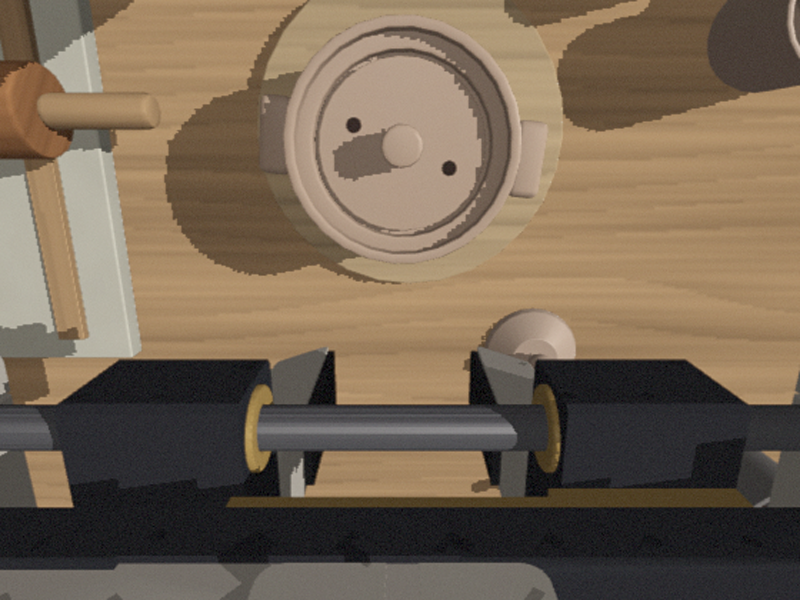

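The inner lid sits concentric and level in the pot, with its knob at (402,146) (enlarged pixels), and the pot hasn't moved. Now I'll go to the outer lid, turning to yaw π/2.

Call:
carry_out(
  plan=[
    {"tx":-6.6,"ty":38,"tz":0,"rx":0,"ry":0,"rz":-0.131},
    {"tx":-6.6,"ty":38,"tz":0,"rx":0,"ry":0,"rz":-0.131},
    {"tx":-6.6,"ty":38,"tz":0,"rx":0,"ry":0,"rz":-0.131},
    {"tx":-6.6,"ty":38,"tz":0,"rx":0,"ry":0,"rz":-0.131},
    {"tx":-6.6,"ty":38,"tz":0,"rx":0,"ry":0,"rz":-0.131},
    {"tx":-6.6,"ty":38,"tz":0,"rx":0,"ry":0,"rz":-0.131},
    {"tx":-6.6,"ty":38,"tz":0,"rx":0,"ry":0,"rz":-0.131},
    {"tx":-6.6,"ty":38,"tz":0,"rx":0,"ry":0,"rz":-0.131},
    {"tx":-6.6,"ty":38,"tz":0,"rx":0,"ry":0,"rz":-0.131},
    {"tx":-6.6,"ty":38,"tz":0,"rx":0,"ry":0,"rz":-0.131},
    {"tx":-6.6,"ty":38,"tz":0,"rx":0,"ry":0,"rz":-0.131},
    {"tx":-6.6,"ty":38,"tz":0,"rx":0,"ry":0,"rz":-0.13},
  ],
  gripper=0,
)

```text
time: 15.05
tool_pos: [554.3, 172.7, 268.1]
tcp_rot: [-3.141, 0.0, 1.565]
contact_force: [1.0, -0.5, 0.0]
grip_width: 91.7
finger_force: 0.0
```

Call:
carry_out(
  plan=[
    {"tx":-6.6,"ty":38,"tz":0,"rx":0,"ry":0,"rz":0},
    {"tx":-6.6,"ty":30,"tz":-10,"rx":0,"ry":0,"rz":0},
    {"tx":0,"ty":12,"tz":-10,"rx":0,"ry":0,"rz":0},
    {"tx":0,"ty":0,"tz":0,"rx":0,"ry":0,"rz":0},
    {"tx":0,"ty":0,"tz":0,"rx":0,"ry":0,"rz":0},
    {"tx":0,"ty":0,"tz":0,"rx":0,"ry":0,"rz":0},
    {"tx":0,"ty":0,"tz":0,"rx":0,"ry":0,"rz":0},
  ],
)

```text
time: 15.75
tool_pos: [542.7, 250.4, 248.7]
tcp_rot: [3.141, -0.0, 1.569]
contact_force: [0.4, 0.0, -0.6]
grip_width: 91.6
finger_force: 0.0
```

```bash
python3 -c "
from h import *
snap('w6')"
```

```text
15.75 [542.75 250.38 248.74] [ 3.1407 -0.      1.569 ] [ 0.3   0.46  1.28 -0.    1.4   0.31]
```

View pics/w6.png

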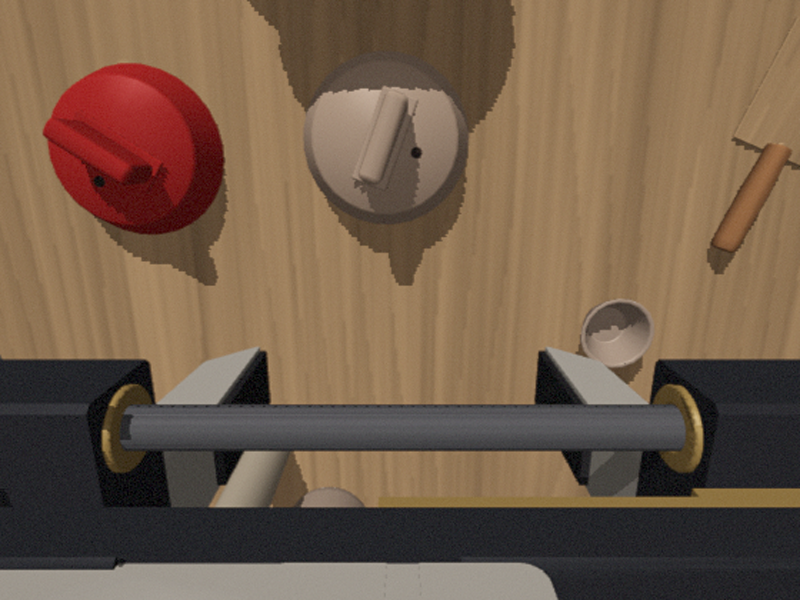

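The outer lid's rim spans x 304 to 468 and y 52 to 223 (enlarged pixels). The top of its bar runs from about (397,90) to (367,182).

```bash
python3 - <<'E'
from h import *
m,im=pickle.load(open("w6.pkl","rb"));k=.7
a=bp(m,np.array((397,89))*k,73);b=bp(m,np.array((367,183))*k,73)
print(a,b,(a+b)/2,np.linalg.norm(a-b),np.arctan2(*(a-b)[[1,0]]))
for uv in [(304,138),(468,138),(386,223),(386,53)]: print(bp(m,np.array(uv)*k,2).round(1))
fit("w6",(543,326),[(65,1)],8)
# bar-top fit: rectangle 60x16 at z=73, centre+angle by gradient
g=cv2.GaussianBlur(cv2.cvtColor(im,cv2.COLOR_BGR2GRAY).astype(np.float32),(0,0),.8)
s=np.linspace(-27,27,40);best=[]
for cx in np.arange(534,554,.5):
  for cy in np.arange(322,330,1):
    for th in np.arange(1.0,1.8,.02):
      u=np.array([np.cos(th),np.sin(th)]);v=np.array([-u[1],u[0]]);t=0
      for w in (8,-8):
        f=[]
        for e in (-1,1):
          q=np.array([cx,cy])+s[:,None]*u+(w+e)*v;p=pr(m,np.c_[q,np.full(40,73.)]).astype(np.float32)
          f.append(cv2.remap(g,p[:,:1].copy(),p[:,1:].copy(),cv2.INTER_LINEAR)[:,0])
        t+=np.minimum(abs(f[0]-f[1]),20).mean()
      best.append((t,cx,cy,th))
best.sort(reverse=True);print(np.round(best[:6],2))
E
```

```text
[540.46280345 362.95372434  73.        ] [520.61351895 305.88561118  73.        ] [530.5381612  334.41966776  73.        ] 60.42154942375197 1.236067211411227
[467.9 336.4   2. ]
[594.7 336.2   2. ]
[530.6 270.7   2. ]
[531.9 396.3   2. ]
[(65, 1)] 535.0 318.0 7.0
[(65, 1)] 535.0 318.0 7.0
[[ 24.95 542.   329.     1.24]
 [ 24.75 542.5  329.     1.26]
 [ 24.7  542.   329.     1.22]
 [ 24.67 542.   328.     1.26]
 [ 24.62 542.5  329.     1.24]
 [ 24.62 541.5  328.     1.24]]
```

```bash
python3 - <<'E'
from h import *
fit("w6",(531,334),[(65,1),(30,40)],6)
m,im=pickle.load(open("w6.pkl","rb"))
g=cv2.GaussianBlur(cv2.cvtColor(im,cv2.COLOR_BGR2GRAY).astype(np.float32),(0,0),.8)
def edge(P,Q):
    f=[]
    for q in (P,Q):
        p=pr(m,np.c_[q,np.full(len(q),73.)]).astype(np.float32);f.append(cv2.remap(g,p[:,:1].copy(),p[:,1:].copy(),cv2.INTER_LINEAR)[:,0])
    return np.minimum(abs(f[0]-f[1]),20).mean()
s=np.linspace(-27,27,40)[:,None];r=np.linspace(-6,6,12)[:,None];best=[]
for cx in np.arange(525,537,.5):
  for cy in np.arange(328,341,1):
    for th in np.arange(1.1,1.4,.02):
      u=np.array([np.cos(th),np.sin(th)]);v=np.array([-u[1],u[0]]);c=np.array([cx,cy])
      t=sum(edge(c+s*u+(w+1)*v,c+s*u+(w-1)*v) for w in (8,-8))+.4*sum(edge(c+r*v+(w+1)*u,c+r*v+(w-1)*u) for w in (30,-30))
      best.append((t,cx,cy,th))
best.sort(reverse=True);print(np.round(best[:6],2))
E
```

```text
[(65, 1)] 531.5 334.5 8.51
[(30, 40)] 525.0 339.0 8.29
[(65, 1), (30, 40)] 530.5 335.5 13.74
[[ 40.82 529.5  336.     1.26]
 [ 40.75 529.   336.     1.22]
 [ 40.72 530.   336.     1.24]
 [ 40.71 528.5  336.     1.22]
 [ 40.29 529.   337.     1.22]
 [ 40.21 529.5  336.     1.24]]
```

The outer lid is at about (530.5,335), with its bar at 1.24 rad. Aligning and descending onto the bar.

Call:
carry_out(
  plan=[
    {"tx":-4.4,"ty":28,"tz":0,"rx":0,"ry":0,"rz":-0.11},
    {"tx":-4,"ty":28,"tz":-10,"rx":0,"ry":0,"rz":-0.11},
    {"tx":-4,"ty":28.6,"tz":-20,"rx":0,"ry":0,"rz":-0.109},
    {"tx":0,"ty":0,"tz":-40,"rx":0,"ry":0,"rz":0},
    {"tx":0,"ty":0,"tz":-40,"rx":0,"ry":0,"rz":0},
    {"tx":0,"ty":0,"tz":-30,"rx":0,"ry":0,"rz":0},
    {"tx":0,"ty":0,"tz":-10,"rx":0,"ry":0,"rz":0},
    {"tx":0,"ty":0,"tz":0,"rx":0,"ry":0,"rz":0},
    {"tx":0,"ty":0,"tz":0,"rx":0,"ry":0,"rz":0},
    {"tx":0,"ty":0,"tz":0,"rx":0,"ry":0,"rz":0},
    {"tx":0,"ty":0,"tz":0,"rx":0,"ry":0,"rz":0},
  ],
)

```text
time: 16.9
tool_pos: [530.6, 336.6, 100.0]
tcp_rot: [3.139, -0.002, 1.242]
contact_force: [0.8, -0.2, -0.2]
grip_width: 91.7
finger_force: 0.0
```

Call:
carry_out(
  plan=[
    {"tx":0,"ty":-1.2,"tz":-20,"rx":0,"ry":0,"rz":0},
    {"tx":0,"ty":0,"tz":-20,"rx":0,"ry":0,"rz":0},
    {"tx":0,"ty":0,"tz":-10,"rx":0,"ry":0,"rz":0},
    {"tx":0,"ty":0,"tz":-4,"rx":0,"ry":0,"rz":0},
    {"tx":0,"ty":0,"tz":0,"rx":0,"ry":0,"rz":0},
    {"tx":0,"ty":0,"tz":0,"rx":0,"ry":0,"rz":0},
    {"tx":0,"ty":0,"tz":0,"rx":0,"ry":0,"rz":0},
  ],
)

```text
time: 17.6
tool_pos: [530.3, 335.4, 45.3]
tcp_rot: [3.14, -0.001, 1.242]
contact_force: [0.2, -0.2, -0.3]
grip_width: 91.7
finger_force: 0.0
```

Call:
carry_out(
  plan=[
    {"tx":0,"ty":0,"tz":0,"rx":0,"ry":0,"rz":0},
    {"tx":0,"ty":0,"tz":0,"rx":0,"ry":0,"rz":0},
    {"tx":0,"ty":0,"tz":0,"rx":0,"ry":0,"rz":0},
    {"tx":0,"ty":0,"tz":0,"rx":0,"ry":0,"rz":0},
    {"tx":0,"ty":0,"tz":0,"rx":0,"ry":0,"rz":0},
    {"tx":0,"ty":0,"tz":0,"rx":0,"ry":0,"rz":0},
    {"tx":0,"ty":0,"tz":0,"rx":0,"ry":0,"rz":0},
    {"tx":0,"ty":0,"tz":0,"rx":0,"ry":0,"rz":0},
    {"tx":0,"ty":0,"tz":0,"rx":0,"ry":0,"rz":0},
    {"tx":0,"ty":0,"tz":0,"rx":0,"ry":0,"rz":0},
    {"tx":0,"ty":0,"tz":0,"rx":0,"ry":0,"rz":0},
  ],
  gripper=1,
)

```text
time: 18.7
tool_pos: [529.9, 335.0, 44.2]
tcp_rot: [3.141, -0.0, 1.242]
contact_force: [0.7, 0.1, -0.2]
grip_width: 15.8
finger_force: 29.9
```

Call:
carry_out(
  plan=[
    {"tx":0,"ty":0,"tz":5,"rx":0,"ry":0,"rz":0},
    {"tx":0,"ty":0,"tz":15,"rx":0,"ry":0,"rz":0},
    {"tx":0,"ty":0,"tz":30,"rx":0,"ry":0,"rz":0},
    {"tx":0,"ty":0,"tz":40,"rx":0,"ry":0,"rz":0},
    {"tx":0,"ty":0,"tz":45,"rx":0,"ry":0,"rz":0},
    {"tx":0,"ty":0,"tz":35,"rx":0,"ry":0,"rz":0},
    {"tx":0,"ty":0,"tz":20,"rx":0,"ry":0,"rz":0},
    {"tx":0,"ty":0,"tz":0,"rx":0,"ry":0,"rz":0},
    {"tx":0,"ty":0,"tz":0,"rx":0,"ry":0,"rz":0},
    {"tx":0,"ty":0,"tz":0,"rx":0,"ry":0,"rz":0},
  ],
)

```text
time: 19.7
tool_pos: [528.7, 334.6, 231.8]
tcp_rot: [-3.138, 0.003, 1.242]
contact_force: [0.2, 0.5, -4.8]
grip_width: 15.6
finger_force: 29.9
```

The lid is held: width 15.6 mm, about 4.5 N of weight. Carrying it high, with its underside at about 187 mm, clear above the props and mug.

Call:
carry_out(
  plan=[
    {"tx":1.2,"ty":-15,"tz":0,"rx":0,"ry":0,"rz":0.02},
    {"tx":1.2,"ty":-25,"tz":0,"rx":0,"ry":0,"rz":0.02},
    {"tx":1.2,"ty":-32,"tz":0,"rx":0,"ry":0,"rz":0.02},
    {"tx":1.2,"ty":-32,"tz":0,"rx":0,"ry":0,"rz":0.02},
    {"tx":1.2,"ty":-32,"tz":0,"rx":0,"ry":0,"rz":0.02},
    {"tx":1.2,"ty":-32,"tz":0,"rx":0,"ry":0,"rz":0.02},
    {"tx":1.2,"ty":-32,"tz":0,"rx":0,"ry":0,"rz":0.02},
    {"tx":1.2,"ty":-32,"tz":0,"rx":0,"ry":0,"rz":0.02},
    {"tx":1.2,"ty":-32,"tz":0,"rx":0,"ry":0,"rz":0.02},
    {"tx":1.2,"ty":-32,"tz":0,"rx":0,"ry":0,"rz":0.02},
    {"tx":1.2,"ty":-32,"tz":0,"rx":0,"ry":0,"rz":0.02},
    {"tx":1.2,"ty":-32,"tz":0,"rx":0,"ry":0,"rz":0.021},
  ],
)

```text
time: 20.9
tool_pos: [543.2, -26.1, 232.4]
tcp_rot: [-3.138, -0.0, 1.484]
contact_force: [0.1, 0.5, -4.6]
grip_width: 15.9
finger_force: 29.9
```

Call:
carry_out(
  plan=[
    {"tx":1.2,"ty":-32,"tz":0,"rx":0,"ry":0,"rz":0},
    {"tx":1.2,"ty":-32,"tz":0,"rx":0,"ry":0,"rz":0},
    {"tx":1.2,"ty":-32,"tz":0,"rx":0,"ry":0,"rz":0},
    {"tx":1.2,"ty":-32,"tz":0,"rx":0,"ry":0,"rz":0},
    {"tx":1.2,"ty":-32,"tz":0,"rx":0,"ry":0,"rz":0},
    {"tx":1.2,"ty":-32,"tz":0,"rx":0,"ry":0,"rz":0},
    {"tx":1.2,"ty":-25,"tz":0,"rx":0,"ry":0,"rz":0},
    {"tx":1.2,"ty":-20,"tz":0,"rx":0,"ry":0,"rz":0},
    {"tx":1,"ty":-10,"tz":0,"rx":0,"ry":0,"rz":0},
    {"tx":0,"ty":0,"tz":0,"rx":0,"ry":0,"rz":0},
    {"tx":0,"ty":0,"tz":0,"rx":0,"ry":0,"rz":0},
    {"tx":0,"ty":0,"tz":0,"rx":0,"ry":0,"rz":0},
  ],
)

```text
time: 22.1
tool_pos: [554.9, -270.6, 234.3]
tcp_rot: [-3.142, -0.001, 1.484]
contact_force: [-0.2, -0.1, -4.4]
grip_width: 16.2
finger_force: 29.9
```

```bash
python3 - <<'E'
from h import *
snap("w7")
o=bot.get_obs();print(o["contact_force"],o["moment"],o["grip_width"],o["finger_force"])
E
```

```text
22.1 [ 554.88 -270.63  234.28] [-3.1415e+00 -5.0000e-04  1.4841e+00] [-0.58  0.51  1.24  0.    1.39 -0.49]
[ 0.18858949  0.67871311 -3.25892898] [-0.02955683  0.06473822 -0.07527987] 15.910035420299767 29.874372482299805
```

No picture views remain, so I'll check camera bias numerically with the dish, which was seen at both yaws.

```bash
sed -i 's/<245/<256/' h.py; python3 - <<'E'
from h import *
for n,uv in [("w2",(664.5,275.5)),("w6",(616.5,333))]:
    m,_=pickle.load(open(n+".pkl","rb"));c=bp(m,np.array(uv)*.7,28);print(n,c.round(1));fit(n,c[:2].round(),[(30,28)],5)
E
```

```text
w2 [715.7 186.   28. ]
[(30, 28)] 720.5 186.0 12.79
[(30, 28)] 720.5 186.0 12.79
w6 [716.  185.3  28. ]
[(30, 28)] 718.0 180.5 14.56
[(30, 28)] 718.0 180.5 14.56
```

The two yaws agree to within 1 mm, so I'm centring and descending.

Call:
carry_out(
  plan=[
    {"tx":0,"ty":-7,"tz":0,"rx":0,"ry":0,"rz":0},
    {"tx":0,"ty":-6.5,"tz":-10,"rx":0,"ry":0,"rz":0},
    {"tx":0,"ty":0,"tz":-20,"rx":0,"ry":0,"rz":0},
    {"tx":0,"ty":0,"tz":-20,"rx":0,"ry":0,"rz":0},
    {"tx":0,"ty":0,"tz":-15,"rx":0,"ry":0,"rz":0},
    {"tx":0,"ty":0,"tz":-5,"rx":0,"ry":0,"rz":0},
    {"tx":0,"ty":0,"tz":0,"rx":0,"ry":0,"rz":0},
    {"tx":0,"ty":0,"tz":0,"rx":0,"ry":0,"rz":0},
    {"tx":0,"ty":0,"tz":0,"rx":0,"ry":0,"rz":0},
  ],
)

```text
time: 23.05
tool_pos: [555.2, -285.8, 165.3]
tcp_rot: [3.14, 0.001, 1.483]
contact_force: [0.1, -0.3, -2.9]
grip_width: 15.8
finger_force: 29.9
```

```bash
python3 - <<'E'
from h import *
o=bot.get_obs();print(o["time"],o["tool_pos"],o["tcp_rot"],o["contact_force"])
# where the lid rim's and pot rim's lower edges (side) should appear, vs. the image
for n in ("side","scene"):
    m=bot.camera_model(n);im=bot.capture(n)[:,:,::-1].copy();pickle.dump((m,im),open("h"+n+".pkl","wb"))
z=o["tool_pos"][2]-44.2
for n,w in (("hside",6),("hscene",6)):
    print(n)
    fit(n,(555,-284),[(65,z),(65,z-0.0)][:1],w); fit(n,(555,-284),[(75,99)],w)
E
```

```text
23.05 [ 555.20970414 -285.80743402  165.29866847] [3.13974839e+00 9.82176982e-04 1.48279257e+00] [ 0.08643512 -0.34331642 -2.93816034]
hside
[(65, np.float64(121.09866846613535))] 556.5 -279.5 4.72
[(65, np.float64(121.09866846613535))] 556.5 -279.5 4.72
[(75, 99)] 549.0 -278.0 2.52
[(75, 99)] 549.0 -278.0 2.52
hscene
[(65, np.float64(121.09866846613535))] 561.0 -286.0 3.56
[(65, np.float64(121.09866846613535))] 561.0 -286.0 3.56
[(75, 99)] 555.5 -290.0 4.09
[(75, 99)] 555.5 -290.0 4.09
```

The far-camera fits are half occluded and not reliable. The tool reading and the wrist fits agree, so I'm finishing the descent to about 11 mm above the rim.

Call:
carry_out(
  plan=[
    {"tx":0,"ty":0,"tz":-4,"rx":0,"ry":0,"rz":0},
    {"tx":0,"ty":0,"tz":-4,"rx":0,"ry":0,"rz":0},
    {"tx":0,"ty":0,"tz":-2.5,"rx":0,"ry":0,"rz":0},
    {"tx":0,"ty":0,"tz":0,"rx":0,"ry":0,"rz":0},
    {"tx":0,"ty":0,"tz":0,"rx":0,"ry":0,"rz":0},
    {"tx":0,"ty":0,"tz":0,"rx":0,"ry":0,"rz":0},
    {"tx":0,"ty":0,"tz":0,"rx":0,"ry":0,"rz":0},
    {"tx":0,"ty":0,"tz":0,"rx":0,"ry":0,"rz":0},
    {"tx":0,"ty":0,"tz":0,"rx":0,"ry":0,"rz":0},
    {"tx":0,"ty":0,"tz":0,"rx":0,"ry":0,"rz":0},
  ],
)

```text
time: 24.15
tool_pos: [554.8, -285.4, 153.8]
tcp_rot: [3.141, 0.0, 1.483]
contact_force: [1.3, -0.3, -3.9]
grip_width: 15.9
finger_force: 29.9
```

Call:
carry_out(
  plan=[
    {"tx":0,"ty":1,"tz":0,"rx":0,"ry":0,"rz":0},
    {"tx":0,"ty":0,"tz":0,"rx":0,"ry":0,"rz":0},
    {"tx":0,"ty":0,"tz":0,"rx":0,"ry":0,"rz":0},
    {"tx":0,"ty":0,"tz":0,"rx":0,"ry":0,"rz":0},
    {"tx":0,"ty":0,"tz":0,"rx":0,"ry":0,"rz":0},
    {"tx":0,"ty":0,"tz":0,"rx":0,"ry":0,"rz":0},
    {"tx":0,"ty":0,"tz":0,"rx":0,"ry":0,"rz":0},
    {"tx":0,"ty":0,"tz":0,"rx":0,"ry":0,"rz":0},
  ],
)

```text
time: 24.95
tool_pos: [554.7, -284.4, 153.7]
tcp_rot: [3.142, -0.0, 1.483]
contact_force: [0.4, 0.3, -4.0]
grip_width: 15.6
finger_force: 29.9
```

```bash
python3 -c "
from plant import bot
o=bot.get_obs();print(o['tool_pos'],o['tcp_rot'],o['contact_force'],abs(o['dq']).max())
print(bot.close_job())"
```

```text
[ 554.72657036 -284.42965043  153.73068842] [ 3.14150054e+00 -6.31101520e-06  1.48277015e+00] [ 0.43084596  0.32435845 -3.99078847] 0.0016306343929612527
the job is handed in; nothing more can be done
None
```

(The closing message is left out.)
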